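# Draw the top blank from a leaning spring magazine and square it up in the marking corner

### The arm

A 7-joint arm with a two-finger parallel gripper is mounted at the origin on a cart in front of the work surface, level with it; the furniture and walls round the work are solid. World frame = base frame: x ahead of the robot, y to its left, z up, the work surface at z = 0. Lengths are in m, angles in rad, forces in N, time in s.
With the tool pointing down it reaches from about 0.425 to 0.875 m from the base axis. Payload 4.7 kg.
Tool frame: the origin (TCP) lies midway between the tips of the shut fingers; the grasp point (between the pads) lies 19 mm behind it (ctrl.grip_point_offset is the distance from the TCP to the grasp point, in m); z points along the fingers, y is the line along which they close (so a half turn about z gives the same grasp; the last joint's range is limited). The gripper opens to 87 mm and grips with 3 to 60 N. Pads are 19 mm wide; open, the fingers measure 117 mm over their backs; the gripper's body (75 mm by 190 mm) begins 51 mm behind the grasp point.
Start: joints at [-1.131, 0.321, -0.07, 1.45, 0.023, 1.371, -0.057], TCP at [0.269, 0.592, 0.198] pointing down, gripper open.
Joint ranges: [-2.86, 2.86], [-0.3, 2.09], [-1.38, 1.24], [0.06, 2.45], [-1.56, 4.7], [0.09, 2.05], [-2.69, 2.69]. Speed limits (rad/s): [2.57, 2.57, 3.14, 3.14, 3.14, 3.14, 3.14].

### API

Orientations are given as a rotation vector (axis times angle).
In Python, from bench import ctrl gives the robot as it stands.
- The arm moves only by the tool move_arm, never from a script. Its argument "increments" is text: rows parted by semicolons, each of 7 numbers parted by spaces: the shift along the world's x, y, z in mm, then the turn, a rotation vector about the world's x, y, z in degrees, then the closure in counts, from 0 (fully open) to 255 (shut). A call has exactly 8 rows; each row shifts and turns the commanded pose from where the row before left it; what a row does not reach is not made up. A row lasts 1/12 s, in which the tool goes at most 41.7 mm and 7.16 degrees, less where a joint would pass 70% of its speed; a pose out of reach is approached as far as the arm can. A call with a gripper value outside its range is refused whole. The fingers move at their own pace and stop on an object; "grip_force" is the grip in N (left out, the last holds). Time passes only in rows, so rows that do not move let the fingers close, or fill a call up. It gives the time, the measured TCP pose, the force, the opening and the grip force at its end, in the units of the state.
- ctrl.get_state(): the state, without advancing time (a new reading comes with each control period).
- ctrl.get_image(name): name is "side" or "top"; returns a dict with "frame" (480x640x3 uint8, red, green, blue), "depth" (480x640 float32, m along the optical axis (not along the pixel's ray), 0 where there is no reading), "fx", "fy", "cx", "cy" (pixels), "position" and "orientation" of the camera in the world. Camera axes: x right, y down, z forward; pixel columns grow to the right and rows downward; lengths in m; the calibration is good to about 2 mm. A picture is of the moment at which its call begins.
- ctrl.close_job(): hands the job in; it is judged then, once.
Trained networks look in a picture, given as the dict that the camera call returned (one of the last four; its "shot" number tells which), for a name from the list of things; names that differ only in an ending like _2 or _b are one class to them, and where a whole thing is asked for, a point or a joint stands for the part that bears it (a point fixed in the world has none). Each returns a list of dicts, best first, with "score" (0 to 1); they miss things now and then, are a little off and sometimes report something else, mostly with a low value. They report only what shows in the picture. A call takes as long as a camera call. They do not tell look-alikes from the thing itself.
- ctrl.find_in(target, picture): "centre" ([x, y, z] in m, in world coordinates, good to about 4 mm: the middle of the surface that is visible of it).
- ctrl.silhouettes(target, picture): "region" (480x640 bool, what is visible of it).
The state is a dict: "time": time; "joint_positions": joint angles; "qd": joint speeds; "joint_torque": joint torques, N m; "position": TCP position; "tool_rot": TCP orientation; "ft_force": force on the tool from outside, world axes, zero at the start; "torque": the same for the moment, N m; "grip_width": opening from 0.0 (shut) to 1.0 (fully open); "grip_force": force on a finger pad.
Only numpy, scipy, OpenCV 4.12 (cv2) and the standard library are available. Lean on these libraries where they do the work, as an engineer would, in place of code of your own. Each camera call takes 0.05 s, during which the arm holds its last target. There are 200 camera calls.

### The job

Take the top wooden blank out of the leaning spring magazine: it is held behind a hooked strap, so push it down against the spring until it bottoms, then draw it out lengthwise through the low end, so that the next blank springs up into its place and the other two stay in the magazine. Lay it flat in the plywood marking-out corner with one long side tight against the long fence and one end tight against the short stop, ready for marking out. Leave the other things on the bench where they are.

Things in the scene. Friction and masses are not known exactly. Their poses are not given: they have to be found in the camera images.
- tray: Blue steel tray of the spring magazine, fixed, leaning 30 deg towards the robot, 63 (x) x 175 (y) x 88 (z) mm. Origin: centre of its floor's underside; z = square to the blanks' faces, the way the spring lifts (up and towards the robot); y = level, along the blanks; x = across, uphill. Holds three blanks, 1.5 mm loose all round. The open low end is at -y: draw the blank about 165 mm that way.
- strap_lug (a point): Tray (0, -86.5, 79) mm: lower edge of the lug on the fixed steel strap (18 mm wide, 4 mm thick) that runs over the middle of the top blank for its whole length, underside at tray z = 84 mm; the spring presses the blank against it. The lug, 18 mm wide, reaches 5 mm down in front of the blank's end, so the blank must be pushed down 5 to 9 mm to pass under it.
- open_end (a point): Tray (0, -84, 55) mm: middle of the top edge of the low end wall, over which the top blank is drawn. The side walls are as low (z = 55 mm) from here to y = +9 mm, so there fingers can take the top blank by its long sides, 50 mm apart, tips never below z = 57 mm, also when pushed down; from y = +9 mm to the closed end the walls rise to z = 83 mm. Walls are 5 mm thick.
- lifter (a joint): Travel (m) of the spring platform under the stack along tray z: 0 at the start (three blanks), -0.008 bottomed (hard stop), about +0.019 when one blank has gone and the next has risen to the strap. The spring pushes with about 7 N (4 N of it left against the strap) and hardly changes over the travel.
- blank_1: Top wooden blank of the stack, the one to take: plain grey-brown timber 50 (x) x 160 (y) x 19 (z) mm, about 85 g. Origin: centre of its underside; axes along the tray's at the start.
- blank_2: Second blank, the same size; rises to the top place. Origin and axes as blank_1.
- blank_3: Third and lowest blank, the same size. Origin and axes as blank_1.
- jig: Marking-out corner, fixed: plywood board 130 (x) x 230 (y) x 12 mm with dark fences 14 mm thick, standing 15 mm above the board: long fence on the far (+x) edge (inner face at x = +51 mm, y = -90 to 110), short stop on the right (-y) edge (inner face at y = -101 mm, x = -60 to 40). Origin: centre of its underside; z up.
- jig_seat (a point): Point on the board's top face, 12 mm above the bench, where the centre of the blank's underside lies when the blank is tight against both fences, its length along the jig's y: jig (26, -21, 12) mm.
- tape_measure: Yellow and black tape measure, 34x93x72 mm, at the right; bystander. Origin: centre of its underside.
- screw_tin: Open tin of screws, 75 mm across, 73 mm high, behind the work; bystander. Origin: centre of its underside.
- glue_bottle: White glue bottle, 40x62x162 mm, at the back; bystander. Origin: centre of its underside.
Not all that is in view belongs to the job. Leave any yellow look-alike of the blank_1 alone.

How it is judged:
By the outcome, as a careful person would: the job done as asked, in the order asked, and still so for the second after the job is handed in, with the robot touching nothing.
It also fails if it takes over 69 s, if anything falls off the work surface, if the arm or the gripper's body presses on something with over 40 N, if the wrist force passes 120 N, or if a joint passes its speed limit or range.

## Working session

There is one attempt and no reset: what is moved stays moved. The work goes in short steps, Python scripts to look and compute and a tool call to move; the robot and the scene stay as the last step left them, time stands still between calls to the robot, and variables do not carry over. Pictures are saved under pics/ and viewed, at most 10 in all, crops included, and the job is handed in when it is done.

Besides the shell and the picture viewer there is one more tool, called after "Call:" as name(argument=value, ...) on one line, values as JSON. move_arm: Moves the arm, as the interface text tells. Its arguments: {"type":"object","properties":{"increments":{"type":"string"},"grip_force":{"type":"number"}},"required":["increments"]}

```bash
mkdir -p pics; cat > h.py <<'E'
import numpy as np, cv2
from scipy.spatial.transform import Rotation as R
from bench import ctrl
def rot(o):
    o=np.array(o,float)
    return o if o.shape==(3,3) else (R.from_rotvec(o).as_matrix() if o.size==3 else R.from_quat(o).as_matrix())
def cloud(p):
    d=p["depth"]; v,u=np.indices(d.shape)
    c=np.stack([(u-p["cx"])/p["fx"]*d,(v-p["cy"])/p["fy"]*d,d],-1)
    w=c@rot(p["orientation"]).T+np.array(p["position"]); w[d==0]=np.nan
    return w
def save(p,n,crop=None,s=1):
    f=p["frame"][:,:,::-1]
    if crop: f=f[crop[1]:crop[3],crop[0]:crop[2]]
    cv2.imwrite("pics/"+n,cv2.resize(f,None,fx=s,fy=s,interpolation=cv2.INTER_CUBIC))
E
python3 - <<'E'
from h import *
for n in("top","side"):
    p=ctrl.get_image(n); save(p,n+"0.png"); print(n,p["position"],p["orientation"],p["fx"])
    w=cloud(p)
    np.savez(n+"0.npz",w=w,f=p["frame"])
    for t in("tray","strap_lug","open_end","blank_1","jig","jig_seat","tape_measure","screw_tin","glue_bottle"):
        r=ctrl.find_in(t,p); print(t,[(np.round(a["centre"],3).tolist(),round(a["score"],2)) for a in r[:4]])
print(ctrl.get_state())
E
```

```text
top [ 0.50928441 -0.10354792  1.31997648] [-2.15272845  2.20803129 -0.09591996] 488.40465981853913
tray [([0.599, 0.201, 0.109], 0.82)]
strap_lug [([0.6, 0.197, 0.106], 0.86)]
open_end [([0.602, 0.2, 0.11], 0.83)]
blank_1 [([0.584, 0.18, 0.121], 0.96), ([0.807, 0.271, 0.018], 0.71), ([0.619, 0.155, 0.103], 0.62), ([0.383, 0.208, 0.019], 0.55)]
jig [([0.511, -0.215, 0.009], 0.65)]
jig_seat [([0.6, 0.203, 0.108], 0.3), ([0.741, 0.007, 0.048], 0.18)]
tape_measure [([0.485, -0.423, 0.058], 0.76), ([0.748, -0.158, 0.121], 0.44)]
screw_tin [([0.74, 0.008, 0.047], 0.69)]
glue_bottle [([0.749, -0.159, 0.119], 0.95)]
side [0.38321622 0.70529845 0.71089479] [-0.31640339  2.68163135 -1.33723852] 433.2766072666918
tray [([0.584, 0.254, 0.102], 0.61)]
strap_lug [([0.586, 0.261, 0.104], 0.72)]
open_end [([0.584, 0.253, 0.101], 0.95)]
blank_1 [([0.578, 0.194, 0.117], 0.81), ([0.386, 0.227, 0.022], 0.78), ([0.806, 0.283, 0.017], 0.74), ([0.619, 0.153, 0.103], 0.63)]
jig [([0.508, -0.2, 0.006], 0.61)]
jig_seat [([0.51, -0.2, 0.005], 0.79)]
tape_measure [([0.482, -0.411, 0.04], 0.93)]
screw_tin [([0.734, 0.026, 0.052], 0.74)]
glue_bottle [([0.749, -0.137, 0.079], 0.84)]
{'time': 1.0, 'joint_positions': array([-1.13087851,  0.32097465, -0.07010781,  1.45049648,  0.0225899 ,
        1.37077801, -0.05690467]), 'qd': array([ 0.00035583, -0.00031833,  0.00035889,  0.00082041, -0.00156597,
       -0.00116504,  0.00066116]), 'joint_torque': array([-8.75338574e-04, -4.91105640e+01, -4.04045731e-01, -3.12785411e+01,
       -6.38024881e-02,  3.37021588e-02, -2.17494528e-05]), 'position': array([0.26852159, 0.59197893, 0.19850483]), 'tool_rot': array([6.63788803e-01, 3.07060709e+00, 1.90337646e-04]), 'ft_force': array([ 0.33776464, -0.09961993,  0.52489735]), 'torque': array([ 0.01456092, -0.08499524,  0.01414443]), 'grip_force': 0.0, 'grip_width': 0.9964283665332271}
```

View pics/top0.png

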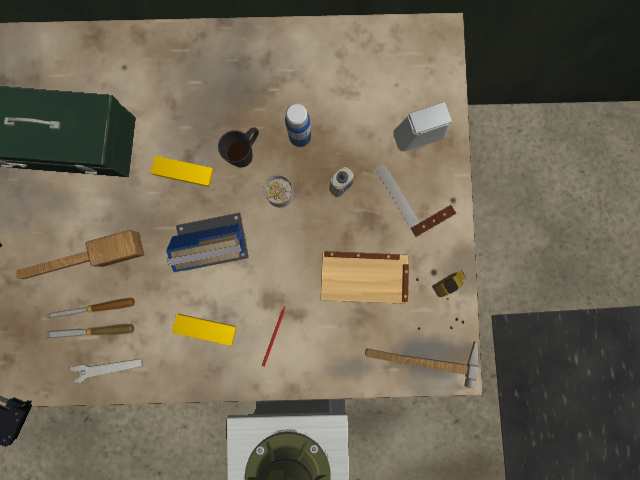

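View pics/side0.png

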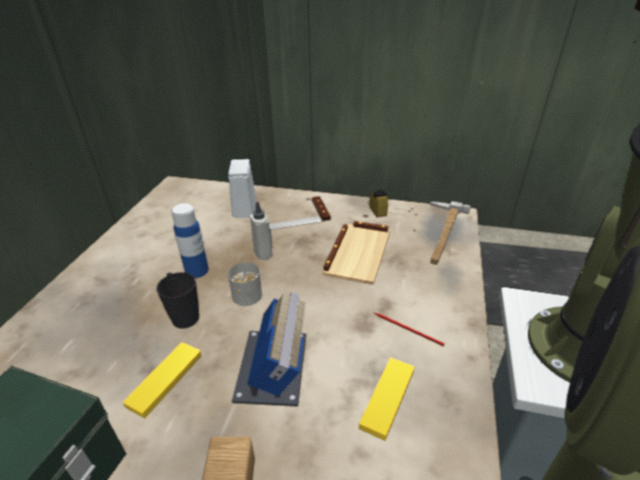

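```bash
python3 - <<'E'
from h import *
a=np.load("top0.npz")["f"][:,:,::-1][200:285,150:260]; b=np.load("side0.npz")["f"][:,:,::-1][285:410,225:315]
a=cv2.resize(a,None,fx=4.7,fy=4.7,interpolation=2); b=cv2.resize(b,(290,400),interpolation=2)
h=max(a.shape[0],b.shape[0]); pad=lambda i:cv2.copyMakeBorder(i,0,h-i.shape[0],0,0,0)
c=np.hstack([pad(a[:, :510]),pad(b)]); print(c.shape); cv2.imwrite("pics/crop1.png",c)
E
```

```text
(400, 800, 3)
```

View pics/crop1.png

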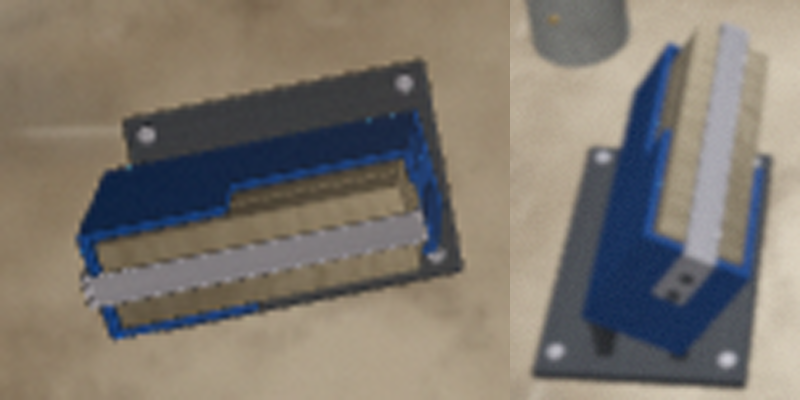

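Crop: the grey-brown top blank is in the blue tray (top view pixels about 205,248; side 280,330), the two yellow blocks at (182,171) and (204,330) in the top view are look-alikes and are left alone. The strap runs over it, low end at the right (about 243,243 in the top view).

```bash
cat > fit.py <<'E'
from h import *
from scipy.optimize import least_squares
def sdf(P,boxes):
    ds=[]
    for lo,hi in boxes:
        c=(np.array(lo)+hi)/2; h=(np.array(hi)-lo)/2
        q=abs(P-c)-h
        ds.append(np.linalg.norm(np.maximum(q,0),axis=1)+np.minimum(q.max(1),0))
    D=np.array(ds); i=abs(D).argmin(0); return D.min(0)
TRAY=[([-31,-86.5,0],[31,86.5,5]),([-31,-86.5,0],[-25.75-.25,9,55]),([26,-86.5,0],[31,9,55]),([-31,9,0],[-26,86.5,83]),([26,9,0],[31,86.5,83]),
 ([-31,-86.5,0],[31,-81.5,55]),([-31,81.5,0],[31,86.5,83]),([-25,-80,5],[25,80,84]),([-9,-88,84],[9,86,88]),([-9,-88.5,79],[9,-84.5,88])]
JIG=[([-65,-115,0],[65,115,12]),([51,-90,0],[65,110,27]),([-60,-115,0],[40,-101,27])]
def Rt(p,tilt): return R.from_euler("z",p[3]).as_matrix()@R.from_euler("y",-tilt).as_matrix()
def fit(P,boxes,p0,tilt,freez=None):
    P=P*1000
    def res(p):
        q=(P-p[:3])@Rt(p,tilt); return np.clip(sdf(q,boxes),-15,15)
    s=least_squares(res,p0,x_scale=[1,1,1,.01],loss="soft_l1",f_scale=1.5,diff_step=1e-4)
    return s.x,res(s.x)
E
python3 - <<'E'
from fit import *
ws=[np.load(n+"0.npz")["w"].reshape(-1,3) for n in("top","side")]
def sel(w,c,r,zmin,zmax=.3): return w[(np.hypot(*(w[:,:2]-c).T)<r)&(w[:,2]>zmin)&(w[:,2]<zmax)]
for nm,W in(("top",ws[:1]),("side",ws[1:]),("both",ws)):
    P=np.vstack([sel(w,[.59,.205],.12,.02) for w in W])
    best=min((fit(P,TRAY,[600,205,z,y],np.pi/6) for y in(-.1,.1,.25) for z in(20,40)),key=lambda b:abs(b[1]).mean())
    print(nm,len(P),np.round(best[0],4),abs(best[1]).mean(),np.percentile(best[1],[5,50,95]))
    P=np.vstack([sel(w,[.51,-.21],.15,.006,.05) for w in W])
    b=fit(P,JIG,[510,-205,0,-.1],0); print(" jig",len(P),np.round(b[0],4),abs(b[1]).mean(),np.percentile(b[1],[5,50,95]))
E
```

```text
top 2555 [6.155533e+02 1.941643e+02 4.617720e+01 1.704000e-01] 1.1759554764788223 [-2.48868876 -0.09429196  2.5425725 ]
 jig 4333 [ 5.086839e+02 -2.131491e+02  6.573000e-01 -6.310000e-02] 2.261353707210266 [-4.07035758 -0.0287455   4.95441319]
side 4110 [6.145251e+02 1.982135e+02 4.399000e+01 1.710000e-01] 0.8351118209573969 [-1.66891989  0.00372118  1.49093016]
 jig 2864 [ 5.082320e+02 -2.145127e+02 -1.403900e+00 -6.590000e-02] 1.0634020280843661 [-2.08927019 -0.03662062  2.23672695]
both 6665 [6.155167e+02 1.937257e+02 4.478690e+01 1.705000e-01] 1.1343708130951824 [-1.8732753  -0.17246745  3.04132628]
 jig 7197 [ 5.083356e+02 -2.142609e+02 -3.459000e-01 -6.530000e-02] 1.973141535194192 [-3.10923373 -0.06460391  4.99067684]
```

```bash
cat > plan.py <<'E'
from fit import *
T=np.array([615.3,194.5,45,.1705]); J=np.array([508.3,-214.2,0,-.065])
RT=Rt(T,np.pi/6); RJ=Rt(J,0)
def tray(v): return T[:3]+RT@np.array(v,float)
def jig(v): return J[:3]+RJ@np.array(v,float)
def grasp(Rf,flip): # tool z = -frame z, tool y = +-frame x
    y=Rf[:,0]*flip; z=-Rf[:,2]; return np.stack([np.cross(y,z),y,z],1)
def delta(p,Rg,s=None):
    s=s or ctrl.get_state()
    dr=R.from_matrix(Rg@rot(s["tool_rot"]).T).as_rotvec(degrees=True)
    d=np.array(p)-s["position"]*1000
    n=int(np.ceil(max(np.linalg.norm(d)/41,np.linalg.norm(dr)/7)))
    print("d",d.round(1),"rot",dr.round(2),"rows",n,"per8",(d/8).round(1),(dr/8).round(3),"| pern",(d/n).round(1),(dr/n).round(3))
def where(Rf,o,s=None):
    s=s or ctrl.get_state(); print("t",round(s["time"],2),"local",(Rf.T@(s["position"]*1000-o)).round(1),"F",(Rf.T@s["ft_force"]).round(1),"rot",R.from_matrix(Rf.T@rot(s["tool_rot"])).as_rotvec(degrees=True).round(2))
E
python3 - <<'E'
from plan import *
print(tray([0,-8,134]),RT.round(3))
for f in(1,-1): delta(tray([0,-8,134]),grasp(RT,f))
E
```

```text
[550.62889744 175.24776652 161.04740411] [[ 0.853 -0.17  -0.493]
 [ 0.147  0.986 -0.085]
 [ 0.5    0.     0.866]]
d [ 282.1 -416.7  -37.5] rot [ 19.07 -24.68 -54.51] rows 13 per8 [ 35.3 -52.1  -4.7] [ 2.384 -3.085 -6.814] | pern [ 21.7 -32.1  -2.9] [ 1.467 -1.899 -4.193]
d [ 282.1 -416.7  -37.5] rot [-29.   -22.4  120.79] rows 19 per8 [ 35.3 -52.1  -4.7] [-3.624 -2.8   15.099] | pern [ 14.8 -21.9  -2. ] [-1.526 -1.179  6.357]
```

Call:
move_arm(increments="17.6 -26 2 1.192 -1.542 -3.407 0;17.6 -26 2 1.192 -1.542 -3.407 0;17.6 -26 2 1.192 -1.542 -3.407 0;17.6 -26 2 1.192 -1.542 -3.407 0;17.6 -26 2 1.192 -1.542 -3.407 0;17.6 -26 2 1.192 -1.542 -3.407 0;17.6 -26 2 1.192 -1.542 -3.407 0;17.6 -26 2 1.192 -1.542 -3.407 0", grip_force=60)

```text
time: 1.67
position: [0.4101, 0.3825, 0.2149]
tool_rot: [1.294, 2.652, 0.309]
ft_force: [1.0, -0.0, -0.3]
grip_width: 0.997
grip_force: 0.0
```

Call:
move_arm(increments="17.6 -26 -5 1.192 -1.542 -3.407 0;17.6 -26 -5 1.192 -1.542 -3.407 0;17.6 -26 -5 1.192 -1.542 -3.407 0;17.6 -26 -5 1.192 -1.542 -3.407 0;17.6 -26 -5 1.192 -1.542 -3.407 0;17.6 -26 -5 1.192 -1.542 -3.407 0;17.6 -26 -5 1.192 -1.542 -3.407 0;17.6 -26 -5 1.192 -1.542 -3.407 0")

```text
time: 2.33
position: [0.5507, 0.1745, 0.1747]
tool_rot: [1.774, 2.099, 0.566]
ft_force: [-0.2, -0.4, 0.2]
grip_width: 1.0
grip_force: 0.0
```

```bash
python3 - <<'E'
from plan import *
where(RT,T[:3]); delta(tray([0,-8,120]),grasp(RT,1))
p=ctrl.get_image("side"); save(p,"s1.png",(180,130,480,430),2)
E
```

```text
t 2.33 local [  6.8  -8.8 145.9] F [-0.1 -0.4  0.3] rot [1.2743e+02 1.2700e+02 1.1000e-01]
d [  6.8   2.  -25.8] rot [-0.1   0.09  0.18] rows 1 per8 [ 0.9  0.2 -3.2] [-0.013  0.012  0.022] | pern [  6.8   2.  -25.8] [-0.102  0.094  0.175]
```

View pics/s1.png

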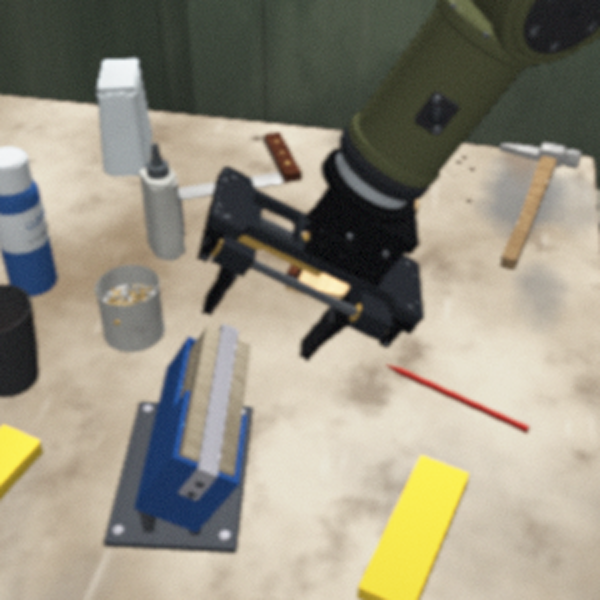

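Call:
move_arm(increments="4.1 0.8 -9 0 0 0.1 0;4.1 0.8 -9 0 0 0.05 0;4.1 0.8 -9 -0.1 0.05 0 0;4.1 0.8 -9 0 0.05 0 0;4.1 0.8 -9 0 0 0 0;4.1 0.8 -9 0 0 0 0;4.1 0.8 -9 0 0 0 0;4.1 0.8 -9 0 0 0 0")

```text
time: 3.05
position: [0.5832, 0.1827, 0.1013]
tool_rot: [1.769, 2.107, 0.56]
ft_force: [0.3, 0.4, -0.3]
grip_width: 0.998
grip_force: 0.0
```

```bash
python3 - <<'E'
from plan import *
where(RT,T[:3]); delta(tray([0,-8,67]),grasp(RT,1))
p=ctrl.get_image("side"); save(p,"s2.png",(220,240,340,400),3.75)
E
```

```text
t 3.05 local [-1.  -6.2 65.6] F [ 0.2  0.3 -0.5] rot [-126.97 -127.43    0.15]
d [ 0.5 -1.8  1.7] rot [ 0.12 -0.13 -0.18] rows 1 per8 [ 0.1 -0.2  0.2] [ 0.015 -0.016 -0.023] | pern [ 0.5 -1.8  1.7] [ 0.119 -0.131 -0.185]
```

View pics/s2.png

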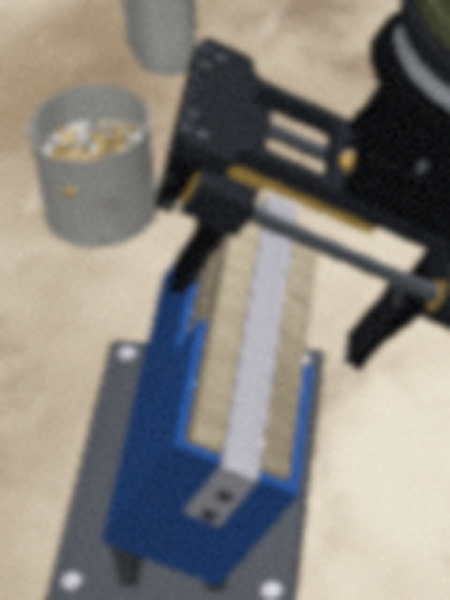

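Call:
move_arm(increments="0.5 -1.8 1.7 0.12 -0.13 -0.18 0;0 0 0 0 0 0 90;0 0 0 0 0 0 110;0 0 0 0 0 0 255;0 0 0 0 0 0 255;0 0 0 0 0 0 255;0 0 0 0 0 0 255;0 0 0 0 0 0 255", grip_force=60)

```text
time: 3.77
position: [0.5834, 0.1806, 0.1044]
tool_rot: [1.772, 2.102, 0.565]
ft_force: [-0.3, 0.6, 0.2]
grip_width: 0.555
grip_force: 0.0
```

```bash
python3 - <<'E'
from plan import *
where(RT,T[:3]); s=ctrl.get_state(); print(s["grip_width"]*87,s["grip_force"],s["torque"])
E
```

```text
t 3.77 local [ 0.5 -8.3 68.3] F [-0.1  0.6  0.3] rot [1.2731e+02 1.2723e+02 6.0000e-02]
48.272140357458355 0.0 [-0.20412759  0.61733139  0.00259388]
```

Call:
move_arm(increments="0 0 0 0 0 0 255;0 0 0 0 0 0 255;0 0 0 0 0 0 255;0 0 0 0 0 0 255;0 0 0 0 0 0 255;0 0 0 0 0 0 255;0 0 0 0 0 0 255;0 0 0 0 0 0 255", grip_force=60)

```text
time: 4.43
position: [0.5834, 0.1806, 0.1042]
tool_rot: [1.772, 2.102, 0.564]
ft_force: [-0.3, 0.4, -0.2]
grip_width: 0.02
grip_force: 0.0
```

```bash
python3 - <<'E'
from plan import *
where(RT,T[:3]); s=ctrl.get_state(); print(s["grip_width"]*87,s["grip_force"],s["torque"])
print("down1mm along tray z:",(-RT[:,2]).round(3))
p=ctrl.get_image("side"); save(p,"s3.png",(220,240,340,400),3.75)
E
```

```text
t 4.43 local [ 0.3 -8.3 68.1] F [-0.3  0.5 -0.1] rot [1.2731e+02 1.2723e+02 3.0000e-02]
1.7553929613029555 0.0 [-0.19447215  0.64178795  0.00659787]
down1mm along tray z: [ 0.493  0.085 -0.866]
```

View pics/s3.png

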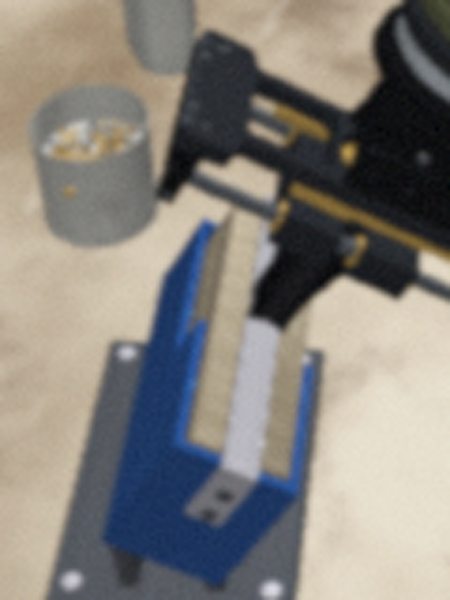

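```bash
python3 - <<'E'
from plan import *
for n in("side","top"):
    p=ctrl.get_image(n); w=cloud(p)*1000; L=(w-T[:3])@RT
    s=ctrl.get_state(); Rg=rot(s["tool_rot"]); tl=(w-s["position"]*1000)@Rg
    dark=p["frame"].max(-1)<60
    m=dark&(abs(tl[...,0])<40)&(abs(tl[...,1])<40)&(tl[...,2]>-70)&(tl[...,2]<30)
    print(n,m.sum()); 
    if m.sum(): 
        q=tl[m]; i=np.argsort(-q[:,2])[:10]; print(q[i].round(0).tolist()); print(np.percentile(L[m],[0,5,50,95,100],axis=0).round(1))
    if n=="side":
        print([(v,w[v,293].round(0).tolist(),tl[v,293].round(0).tolist()) for v in range(300,345,5)])
E
```

```text
side 219
[[9.0, -3.0, -25.0], [8.0, -0.0, -26.0], [9.0, 2.0, -26.0], [10.0, -7.0, -26.0], [8.0, 4.0, -26.0], [8.0, -6.0, -27.0], [9.0, -2.0, -28.0], [11.0, -4.0, -28.0], [11.0, -8.0, -29.0], [9.0, 1.0, -29.0]]
[[-11.5 -12.4  93.4]
 [ -7.9  -3.9  97.6]
 [  1.4   1.5 118.1]
 [ 11.2   3.6 136.1]
 [ 14.2   5.2 138.1]]
[(300, [553.0, 212.0, 215.0], [37.0, 34.0, -108.0]), (305, [553.0, 212.0, 203.0], [37.0, 29.0, -98.0]), (310, [564.0, 184.0, 161.0], [6.0, 12.0, -58.0]), (315, [563.0, 189.0, 154.0], [12.0, 9.0, -52.0]), (320, [564.0, 187.0, 139.0], [10.0, 2.0, -39.0]), (325, [564.0, 188.0, 127.0], [11.0, -4.0, -28.0]), (330, [564.0, 191.0, 116.0], [13.0, -9.0, -19.0]), (335, [562.0, 198.0, 112.0], [21.0, -12.0, -16.0]), (340, [560.0, 208.0, 109.0], [31.0, -14.0, -14.0])]
top 11
[[-0.0, 10.0, -27.0], [-4.0, 10.0, -33.0], [11.0, 11.0, -34.0], [9.0, 8.0, -36.0], [10.0, 11.0, -40.0], [-7.0, 10.0, -41.0], [-5.0, 11.0, -41.0], [-4.0, 9.0, -43.0], [10.0, 10.0, -45.0], [6.0, 12.0, -48.0]]
[[  8.7 -16.6  95.1]
 [  9.  -16.   98.3]
 [ 10.8  -8.7 108.9]
 [ 11.9   2.1 117.1]
 [ 11.9   2.4 117.5]]
```

Call:
move_arm(increments="0 0 0 0 0 0 0;0 0 0 0 0 0 0;0 0 0 0 0 0 0;0 0 0 0 0 0 0;0 0 0 0 0 0 0;0 0 0 0 0 0 0;0 0 0 0 0 0 0;0 0 0 0 0 0 0")

```text
time: 5.25
position: [0.5834, 0.1806, 0.1042]
tool_rot: [1.772, 2.102, 0.564]
ft_force: [-0.7, -0.2, 0.6]
grip_width: 0.527
grip_force: 0.0
```

```bash
python3 - <<'E'
from plan import *
print(ctrl.grip_point_offset)
for n in("side","top"):
    p=ctrl.get_image(n); w=cloud(p)*1000
    s=ctrl.get_state(); Rg=rot(s["tool_rot"]); tl=(w-s["position"]*1000)@Rg
    for sg in(1,-1):
        m=(p["frame"].max(-1)<70)&(abs(tl[...,0])<20)&(sg*tl[...,1]>35)&(sg*tl[...,1]<65)&(tl[...,2]>-70)&(tl[...,2]<30)
        q=tl[m]; i=np.argsort(-q[:,2])[:8]; print(n,sg,s["grip_width"],len(q),q[i].round(0).tolist())
        vu=np.argwhere(m)[i][:3]; print(vu.tolist())
E
```

```text
0.0187
side 1 0.5720544619544657 6 [[6.0, 35.0, -60.0], [11.0, 36.0, -63.0], [11.0, 35.0, -66.0], [4.0, 36.0, -66.0], [9.0, 36.0, -67.0], [9.0, 37.0, -69.0]]
[[304, 282], [305, 282], [304, 283]]
side -1 0.5720544619544657 0 []
[]
top 1 0.6221163791053101 0 []
[]
top -1 0.6221163791053101 1 [[-9.0, -36.0, -64.0]]
[[275, 213]]
```

Call:
move_arm(increments="0 0 0 0 0 0 0;0 0 0 0 0 0 0;0 0 0 0 0 0 0;0 0 0 0 0 0 0;0 0 0 0 0 0 0;0 0 0 0 0 0 0;0 0 0 0 0 0 0;0 0 0 0 0 0 0")

```text
time: 6.02
position: [0.5834, 0.1806, 0.1042]
tool_rot: [1.772, 2.102, 0.564]
ft_force: [-0.5, -0.1, -0.7]
grip_width: 0.998
grip_force: 0.0
```

```bash
python3 - <<'E'
from plan import *
W=[]
for n in("side","top"):
    p=ctrl.get_image(n); w=cloud(p)*1000
    s=ctrl.get_state(); Rg=rot(s["tool_rot"]); tl=(w-s["position"]*1000)@Rg
    for sg in(1,-1):
        m=(p["frame"].max(-1)<70)&(abs(tl[...,0])<20)&(sg*tl[...,1]>35)&(sg*tl[...,1]<65)&(tl[...,2]>-70)&(tl[...,2]<30)
        q=tl[m]; i=np.argsort(-q[:,2])[:8]; print(n,sg,s["grip_width"],len(q),q[i].round(0).tolist())
        print(np.argwhere(m)[i][:3].tolist())
    q=w.reshape(-1,3)/1000; P=q[(np.hypot(*(q[:,:2]-[.59,.205]).T)<.12)&(q[:,2]>.02)&(p["frame"].reshape(-1,3).max(-1)>70)]
    r=fit(P,TRAY,T,np.pi/6); print(r[0].round(3),abs(r[1]).mean())
E
```

```text
side 1 0.9958221028571852 114 [[9.0, 47.0, -24.0], [8.0, 45.0, -24.0], [7.0, 46.0, -25.0], [8.0, 44.0, -25.0], [11.0, 52.0, -26.0], [13.0, 50.0, -27.0], [5.0, 52.0, -28.0], [12.0, 50.0, -28.0]]
[[315, 267], [315, 268], [314, 268]]
side -1 0.9958221028571852 131 [[9.0, -51.0, -26.0], [9.0, -48.0, -26.0], [11.0, -46.0, -28.0], [8.0, -47.0, -29.0], [10.0, -45.0, -29.0], [7.0, -45.0, -29.0], [8.0, -49.0, -29.0], [3.0, -44.0, -29.0]]
[[335, 315], [334, 314], [334, 313]]
[6.15273e+02 1.93544e+02 4.39970e+01 1.68000e-01] 4.050245664873905
top 1 1.0008461399578812 0 []
[]
top -1 1.0008461399578812 18 [[-1.0, -43.0, -28.0], [-5.0, -41.0, -33.0], [-4.0, -43.0, -35.0], [-3.0, -41.0, -38.0], [-5.0, -43.0, -40.0], [-5.0, -43.0, -46.0], [-8.0, -43.0, -46.0], [-5.0, -45.0, -47.0]]
[[271, 212], [271, 213], [272, 213]]
[6.15107e+02 1.94068e+02 4.60900e+01 1.70000e-01] 3.090948132930672
```

Seen in both cameras, the finger tips end about 25 mm short of the reported TCP, so the tips closed just above the strap. I'll go lower by what the pictures show, watching the force.

Call:
move_arm(increments="1.6 0.2 -2.6 0 0 0 0;1.6 0.3 -2.6 0 0 0 0;1.6 0.2 -2.6 0 0 0 0;1.6 0.3 -2.6 0 0 0 0;1.6 0.3 -2.6 0 0 0 0;1.6 0.3 -2.6 0 0 0 0;0 0 0 0 0 0 0;0 0 0 0 0 0 0")

```text
time: 6.78
position: [0.5929, 0.1821, 0.0882]
tool_rot: [1.772, 2.102, 0.563]
ft_force: [0.0, -0.6, 0.2]
grip_width: 1.0
grip_force: 0.0
```

```bash
cat > tips.py <<'E'
from plan import *
def tips():
    p=ctrl.get_image("side"); w=cloud(p)*1000
    s=ctrl.get_state(); Rg=rot(s["tool_rot"]); tl=(w-s["position"]*1000)@Rg; L=(w-T[:3])@RT
    for sg in(1,-1):
        m=(p["frame"].max(-1)<70)&(abs(tl[...,0])<20)&(sg*tl[...,1]>22)&(sg*tl[...,1]<65)&(tl[...,2]>-70)&(tl[...,2]<30)
        q=tl[m]; i=np.argsort(-q[:,2])[:5]; print(sg,len(q),q[i].round(0).tolist(),L[m][i][0].round(1),np.argwhere(m)[i][0].tolist())
    return p
E
python3 - <<'E'
from tips import *
where(RT,T[:3]); p=tips(); save(p,"s4.png",(220,240,340,400),3.75)
E
```

```text
t 6.78 local [ 0.7 -8.5 49.5] F [ 0.1 -0.6  0.2] rot [ 1.2731e+02  1.2725e+02 -3.0000e-02]
1 104 [[8.0, 46.0, -23.0], [10.0, 48.0, -24.0], [8.0, 47.0, -25.0], [9.0, 49.0, -26.0], [11.0, 45.0, -27.0]] [46.7 -0.2 72.9] [321, 263]
-1 132 [[9.0, -49.0, -25.0], [9.0, -46.0, -27.0], [8.0, -45.0, -28.0], [10.0, -47.0, -29.0], [1.0, -44.0, -29.0]] [-48.    0.5  75. ] [340, 309]
```

View pics/s4.png

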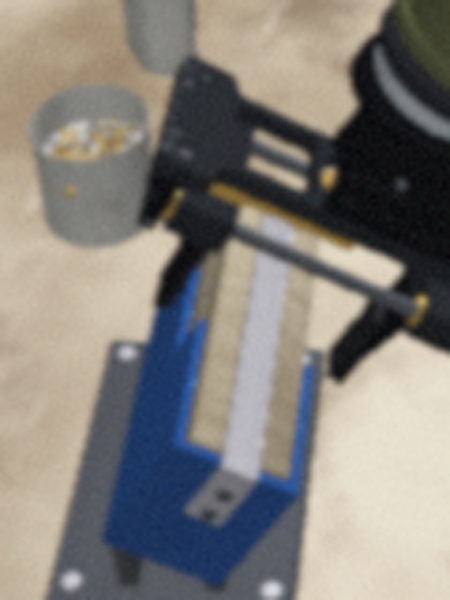

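Call:
move_arm(increments="0.9 0.15 -1.6 0 0 0 0;0.9 0.15 -1.6 0 0 0 0;0.9 0.2 -1.6 0 0 0 60;0 0 0 0 0 0 120;0 0 0 0 0 0 120;0 0 0 0 0 0 255;0 0 0 0 0 0 255;0 0 0 0 0 0 255", grip_force=60)

```text
time: 7.5
position: [0.5958, 0.1827, 0.0839]
tool_rot: [1.772, 2.102, 0.564]
ft_force: [0.2, -0.2, -0.1]
grip_width: 0.634
grip_force: 0.0
```

```bash
python3 - <<'E'
from tips import *
where(RT,T[:3]); p=tips(); s=ctrl.get_state(); print(s["grip_width"]*87,s["grip_force"])
E
```

```text
t 7.5 local [ 1.  -8.3 44.3] F [ 0.1 -0.2 -0.1] rot [1.2730e+02 1.2723e+02 5.0000e-02]
1 115 [[-3.0, 36.0, -24.0], [10.0, 31.0, -26.0], [9.0, 37.0, -26.0], [11.0, 37.0, -26.0], [11.0, 35.0, -27.0]] [ 36.5 -11.6  68.4] [320, 268]
-1 97 [[10.0, -36.0, -34.0], [10.0, -31.0, -35.0], [10.0, -33.0, -36.0], [10.0, -30.0, -37.0], [10.0, -34.0, -37.0]] [-35.8   1.3  78. ] [337, 304]
50.97066807726269 1.8392054736614227
```

Call:
move_arm(increments="-0.4 0 -0.2 0 0 0 255;0 0 0 0 0 0 255;0 0 0 0 0 0 255;0 0 0 0 0 0 255;0 0 0 0 0 0 255;0 0 0 0 0 0 255;0 0 0 0 0 0 255;0 0 0 0 0 0 255", grip_force=60)

```text
time: 8.22
position: [0.5948, 0.1824, 0.0831]
tool_rot: [1.773, 2.102, 0.563]
ft_force: [-4.0, -1.0, -0.1]
grip_width: 0.567
grip_force: 60.0
```

```bash
python3 - <<'E'
from tips import *
where(RT,T[:3]); s=ctrl.get_state(); print(s["grip_width"]*87,s["grip_force"])
E
```

```text
t 8.22 local [-0.2 -8.4 44.1] F [-3.6 -0.3  1.9] rot [-1.2730e+02 -1.2723e+02  7.0000e-02]
49.33746845396668 59.993816614151
```

Call:
move_arm(increments="0.2 0 -0.8 0 0 0 255;0.3 0.1 -0.8 0 0 0 255;0.4 0.1 -0.7 0 0 0 255;0.4 0.1 -0.7 0 0 0 255;0.4 0.1 -0.7 0 0 0 255;0.4 0 -0.7 0 0 0 255;0.4 0.1 -0.7 0 0 0 255;0.4 0.1 -0.7 0 0 0 255")

```text
time: 8.88
position: [0.5983, 0.1831, 0.0779]
tool_rot: [1.772, 2.102, 0.564]
ft_force: [-4.3, -2.5, 2.2]
grip_width: 0.562
grip_force: 60.0
```

```bash
python3 - <<'E'
from tips import *
where(RT,T[:3]); s=ctrl.get_state(); print(s["grip_width"]*87,s["grip_force"])
E
```

```text
t 8.88 local [ 0.3 -8.3 37.8] F [-3.  -1.7  4.2] rot [1.2731e+02 1.2722e+02 3.0000e-02]
48.92799291936157 59.99551177024841
```

Call:
move_arm(increments="0.2 0 -0.5 0 0 0 255;0.2 0 -0.5 0 0 0 255;0.2 0.1 -0.5 0 0 0 255;0.2 0.1 -0.5 0 0 0 255;0.2 0 -0.3 0 0 0 255;0 0 0 0 0 0 255;0 0 0 0 0 0 255;0 0 0 0 0 0 255")

```text
time: 9.55
position: [0.5992, 0.1833, 0.0764]
tool_rot: [1.772, 2.102, 0.564]
ft_force: [-12.1, -3.9, 11.1]
grip_width: 0.57
grip_force: 60.0
```

```bash
python3 - <<'E'
from tips import *
where(RT,T[:3]); s=ctrl.get_state(); print(s["grip_width"]*87,s["grip_force"])
print("draw -y /mm",(-RT[:,1]).round(4))
p=ctrl.get_image("side"); w=cloud(p)*1000; L=(w-T[:3])@RT
f=p["frame"].astype(int); m=(abs(abs(L[...,0])-17)<5)&(L[...,1]>15)&(L[...,1]<78)&(L[...,2]>60)&(L[...,2]<95)
print(m.sum(),np.percentile(L[m][:,2],[10,50,90]).round(1))
a=np.load("side0.npz")["w"]*1000; L=(a-T[:3])@RT; m=(abs(abs(L[...,0])-17)<5)&(L[...,1]>15)&(L[...,1]<78)&(L[...,2]>60)&(L[...,2]<95);print(m.sum(),np.percentile(L[m][:,2],[10,50,90]).round(1))
E
```

```text
t 9.55 local [ 0.3 -8.3 36.1] F [-5.4 -1.8 15.9] rot [1.2732e+02 1.2721e+02 3.0000e-02]
49.58415151758754 60.0028520822525
draw -y /mm [ 0.1697 -0.9855 -0.    ]
248 [74.  75.1 76.3]
318 [81.8 83.2 84.6]
```

Call:
move_arm(increments="-0.9 -0.15 0.2 0 0 0 255;0 0 0 0 0 0 255;0.5 -3 0 0 0 0 255;0.5 -3 0 0 0 0 255;0.5 -3 0 0 0 0 255;0.5 -3 0 0 0 0 255;0.5 -3 0 0 0 0 255;0.6 -3 0 0 0 0 255")

```text
time: 10.27
position: [0.6018, 0.1656, 0.0762]
tool_rot: [1.771, 2.102, 0.566]
ft_force: [-3.7, 2.5, 5.1]
grip_width: 0.566
grip_force: 60.0
```

```bash
python3 - <<'E'
from tips import *
where(RT,T[:3]); s=ctrl.get_state(); print(s["grip_width"]*87,s["grip_force"],s["torque"])
E
```

```text
t 10.27 local [ -0.2 -26.2  36.1] F [-0.3  3.1  6. ] rot [127.29 127.23   0.15]
49.23632625326151 59.99266505241394 [0.44267604 0.89267039 0.39692773]
```

Call:
move_arm(increments="0.85 -4.93 0 0 0 0 255;0.85 -4.93 0 0 0 0 255;0.85 -4.93 0 0 0 0 255;0.85 -4.93 0 0 0 0 255;0.85 -4.93 0 0 0 0 255;0.85 -4.93 0 0 0 0 255;0.85 -4.93 0 0 0 0 255;0.85 -4.93 0 0 0 0 255")

```text
time: 10.93
position: [0.6083, 0.1254, 0.0757]
tool_rot: [1.772, 2.102, 0.564]
ft_force: [-4.5, 2.8, 4.6]
grip_width: 0.57
grip_force: 60.0
```

```bash
python3 - <<'E'
from tips import *
where(RT,T[:3]); s=ctrl.get_state(); print(s["grip_width"]*87,s["grip_force"],s["torque"])
p=ctrl.get_image("side"); save(p,"s5.png",(200,200,400,400),3)
E
```

```text
t 10.93 local [ -0.8 -66.9  35.9] F [-1.1  3.5  6. ] rot [1.2731e+02 1.2723e+02 4.0000e-02]
49.611485841871485 59.99234139919281 [0.42873698 0.91122015 0.30787599]
```

View pics/s5.png

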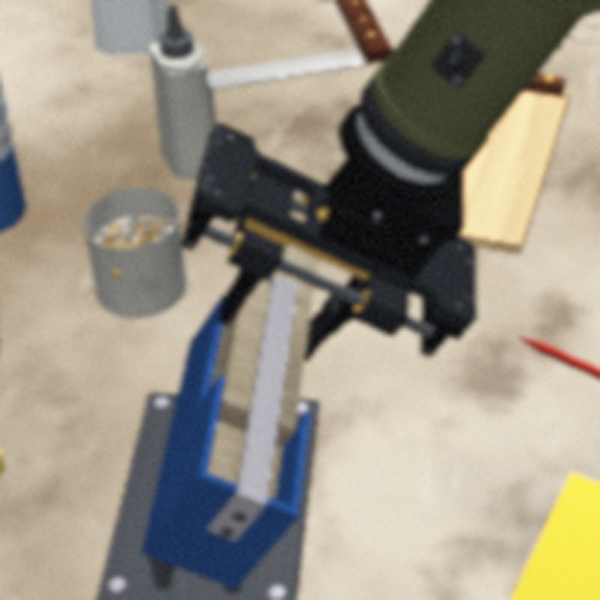

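Call:
move_arm(increments="1.2 -5.9 0.2 0 0 0 255;1.15 -5.9 0.1 0 0 0 255;1.05 -5.9 0 0 0 0 255;1.05 -5.9 0 0 0 0 255;1.05 -5.9 0 0 0 0 255;1.05 -5.9 0 0 0 0 255;1.05 -5.9 0 0 0 0 255;1 -5.9 0 0 0 0 255")

```text
time: 11.65
position: [0.6164, 0.0778, 0.0755]
tool_rot: [1.773, 2.102, 0.563]
ft_force: [-2.9, 1.5, 4.3]
grip_width: 0.569
grip_force: 60.0
```

```bash
python3 - <<'E'
from tips import *
where(RT,T[:3]); s=ctrl.get_state(); print(s["grip_width"]*87,s["grip_force"],s["torque"])
E
```

```text
t 11.65 local [  -0.9 -115.2   35.7] F [-0.1  1.9  5. ] rot [-1.2733e+02 -1.2721e+02  6.0000e-02]
49.461057741388935 59.99427080154419 [0.49175446 0.8504688  0.36335085]
```

Call:
move_arm(increments="1.2 -5.9 0.2 0 0 0 255;1.15 -5.9 0.2 0 0 0 255;1.05 -5.9 0.1 0 0 0 255;1.05 -5.9 0 0 0 0 255;1.05 -5.9 0 0 0 0 255;1.05 -5.9 0 0 0 0 255;1.05 -5.9 0 0 0 0 255;1 -5.9 0 0 0 0 255")

```text
time: 12.32
position: [0.6247, 0.0307, 0.0758]
tool_rot: [1.773, 2.103, 0.562]
ft_force: [-2.7, 1.6, 3.4]
grip_width: 0.562
grip_force: 60.0
```

Call:
move_arm(increments="1.03 -5.9 0 0 0 0 255;1.03 -5.9 0 0 0 0 255;1.03 -5.9 0 0 0 0 255;1.03 -5.9 0 0 0 0 255;1 -5.9 0 0 0 0 255;0 0 0 0 0 0 255;0 0 0 0 0 0 255;0 0 0 0 0 0 255")

```text
time: 12.98
position: [0.6299, 0.0015, 0.0757]
tool_rot: [1.773, 2.102, 0.562]
ft_force: [0.6, -0.1, -0.7]
grip_width: 0.566
grip_force: 60.0
```

```bash
python3 - <<'E'
from tips import *
where(RT,T[:3]); s=ctrl.get_state(); print(s["grip_width"]*87,s["grip_force"],s["torque"])
p=ctrl.get_image("side"); save(p,"s6.png",(200,200,400,400),3)
w=cloud(p)*1000;L=(w-T[:3])@RT
m=(abs(abs(L[...,0])-17)<5)&(L[...,1]>15)&(L[...,1]<78)&(L[...,2]>40)&(L[...,2]<95)
print(m.sum(),np.percentile(L[m][:,2],[10,50,90]).round(1))
E
```

```text
t 12.98 local [  -0.5 -192.6   35.8] F [ 0.1 -0.2 -0.9] rot [-1.2732e+02 -1.2720e+02  9.0000e-02]
49.24299944428583 59.99126136302948 [-0.11946076  0.71859387 -0.05218953]
311 [81.8 83.3 84.5]
```

View pics/s6.png

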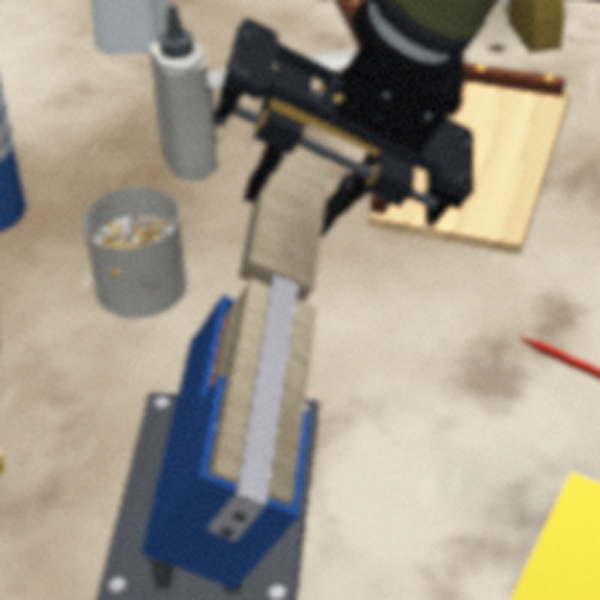

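```bash
python3 - <<'E'
from plan import *
s=ctrl.get_state(); s=dict(s); s["position"]=s["position"]+np.array([8,-48,52])/1000
delta(jig([-12,-24.3,51]),grasp(RJ,1),s)
E
```

```text
d [-143.3 -191.6  -76.9] rot [ -1.59  29.99 -13.16] rows 7 per8 [-17.9 -23.9  -9.6] [-0.198  3.748 -1.645] | pern [-20.5 -27.4 -11. ] [-0.226  4.284 -1.88 ]
```

Call:
move_arm(increments="1 -6 4 0 0 0 255;1 -6 4 0 0 0 255;1 -6 6 0 0 0 255;1 -6 8 0 0 0 255;1 -6 8 0 0 0 255;1 -6 8 0 0 0 255;1 -6 8 0 0 0 255;1 -6 6 0 0 0 255")

```text
time: 13.7
position: [0.6392, -0.0469, 0.1302]
tool_rot: [1.771, 2.1, 0.565]
ft_force: [-0.3, -0.4, -0.4]
grip_width: 0.565
grip_force: 60.0
```

Call:
move_arm(increments="-17.9 -23.9 0 -0.198 3.748 -1.645 255;-17.9 -23.9 0 -0.198 3.748 -1.645 255;-17.9 -23.9 -5 -0.198 3.748 -1.645 255;-17.9 -23.9 -10 -0.198 3.748 -1.645 255;-17.9 -23.9 -10 -0.198 3.748 -1.645 255;-17.9 -23.9 -10 -0.198 3.748 -1.645 255;-17.9 -23.9 -15 -0.198 3.748 -1.645 255;-17.9 -23.9 -15 -0.198 3.748 -1.645 255")

```text
time: 14.37
position: [0.4956, -0.2385, 0.0643]
tool_rot: [2.293, 2.147, 0.001]
ft_force: [1.0, 1.2, -0.6]
grip_width: 0.572
grip_force: 60.0
```

```bash
cat > blank.py <<'E'
from plan import *
def cam(n):
    p=ctrl.get_image(n); return p,cloud(p)*1000
def seg(n):  # blank region points in jig frame
    p,w=cam(n); r=ctrl.silhouettes("blank_1",p); L=(w-J[:3])@RJ
    out=[]
    for a in r:
        m=a["region"]; q=L[m]; q=q[~np.isnan(q[:,0])]
        if len(q)<50: continue
        c=np.median(q,0)
        if abs(c[0])<110 and abs(c[1])<160: out.append((a["score"],q)); 
    return out
E
python3 - <<'E'
from blank import *
where(RJ,J[:3]); delta(jig([-12,-24.3,51]),grasp(RJ,1))
for n in("top","side"):
    for sc,q in seg(n):
        c=q.mean(0); u,s,v=np.linalg.svd(q-c,full_matrices=False)
        A=np.c_[q[:,:2],np.ones(len(q))]; k=q[:,2]>np.percentile(q[:,2],40)
        print(n,round(sc,2),len(q),np.percentile(q,[2,50,98],axis=0).round(1).tolist(),"axis",v[0].round(3),"norm",v[2].round(3),s[2]/len(q)**.5)
E
```

```text
t 14.37 local [-11.1 -25.1  64.3] F [ 0.9  1.3 -0.6] rot [1.2731e+02 1.2720e+02 6.0000e-02]
d [ -0.8   0.8 -13.3] rot [-0.    0.05  0.05] rows 1 per8 [-0.1  0.1 -1.7] [-0.     0.006  0.006] | pern [ -0.8   0.8 -13.3] [-0.002  0.051  0.051]
top 0.57 481 [[-33.6, 4.0, 95.8], [-10.1, 32.8, 104.8], [13.2, 61.4, 110.5]] axis [-0.097  0.99   0.106] norm [ 0.356 -0.065  0.932] 12.130175082439829
side 0.67 813 [[-38.8, -101.4, 9.8], [-13.2, -1.3, 99.6], [38.0, 59.9, 103.2]] axis [-0.124  0.982  0.146] norm [-0.84  -0.025 -0.542] 14.169356785087684
side 0.18 2641 [[-64.6, -104.0, -0.8], [-4.9, 35.4, 10.7], [63.3, 115.8, 27.1]] axis [-0.078 -0.997  0.013] norm [-0.046  0.016  0.999] 9.2694576661179
```

```bash
cat >> blank.py <<'E'
def top_plane(q,tol=3):
    best=None; rng=np.random.default_rng(0)
    for _ in range(400):
        t=q[rng.choice(len(q),3,replace=False)]
        try: k=np.linalg.solve(np.c_[t[:,:2],np.ones(3)],t[:,2])
        except Exception: continue
        if np.hypot(*k[:2])>.3: continue
        m=abs(q[:,:2]@k[:2]+k[2]-q[:,2])<tol
        if best is None or m.sum()>best.sum(): best=m
    g=q[best]; k=np.linalg.lstsq(np.c_[g[:,:2],np.ones(len(g))],g[:,2],rcond=None)[0]
    r=cv2.minAreaRect(g[:,:2].astype(np.float32))
    return k,g,r
def report():
    for n in("top","side"):
        for sc,q in seg(n)[:1]:
            k,g,r=top_plane(q); print(n,round(sc,2),len(g),"slope deg xy",np.degrees(k[:2]).round(2),"z0",k[2].round(1),"rect",np.round(r[0],1),np.round(r[1],1),round(r[2],1),np.percentile(g,[1,99],axis=0).round(1).tolist())
E
python3 - <<'E'
from blank import *
report()
E
```

```text
top 0.59 378 slope deg xy [-1.06  1.41] z0 102.5 rect [-11.6  33.9] [59.1 50. ] 89.5 [[-35.9, 5.2, 100.2], [13.0, 63.0, 106.7]]
side 0.59 641 slope deg xy [0.47 0.06] z0 102.7 rect [-10.7 -14.3] [ 49.9 162.4] 0.6 [[-35.6, -93.1, 99.9], [13.7, 64.7, 105.2]]
```

Call:
move_arm(increments="-0.4 0.4 -10 0 0 0.05 255;-0.4 0.4 -12 0 0 0 255;0 0 -12 0 0 0 255;0 0 -12 0 0 0 255;0 0 -10 0 0 0 255;0 0 -6 0 0 0 255;0 0 -4 0 0 0 255;0 0 0 0 0 0 255")

```text
time: 15.43
position: [0.4938, -0.2363, -0.0037]
tool_rot: [-2.291, -2.148, 0.001]
ft_force: [0.6, 0.1, -0.4]
grip_width: 0.57
grip_force: 60.0
```

Call:
move_arm(increments="0 0 -1 0 0 0 255;0 0 -1 0 0 0 255;0 0 -1 0 0 0 255;0 0 -1 0 0 0 255;0 0 -1 0 0 0 255;0 0 -1 0 0 0 255;0 0 0 0 0 0 255;0 0 0 0 0 0 255")

```text
time: 16.1
position: [0.4945, -0.2364, -0.0085]
tool_rot: [2.291, 2.149, 0.001]
ft_force: [0.3, -0.8, -0.8]
grip_width: 0.572
grip_force: 60.0
```

```bash
python3 - <<'E'
from blank import *
where(RJ,J[:3]); report()
E
```

```text
t 16.1 local [-12.3 -23.   -8.5] F [ 0.3 -0.8 -0.8] rot [1.272e+02 1.273e+02 8.000e-02]
top 0.82 289 slope deg xy [-0.14 -0.11] z0 32.0 rect [-11.9  35.4] [47.2 55.4] 2.2 [[-35.7, 7.9, 28.8], [11.9, 63.4, 34.7]]
side 0.82 594 slope deg xy [-0.21 -0.01] z0 29.9 rect [-12.3 -10.4] [ 50.4 153.6] 0.7 [[-37.4, -83.0, 27.1], [11.4, 64.6, 32.5]]
```

Nearly down; feel for the board.

Call:
move_arm(increments="0 0 -0.5 0 0 0 255;0 0 -0.5 0 0 0 255;0 0 -0.5 0 0 0 255;0 0 0 0 0 0 255;0 0 0 0 0 0 255;0 0 0 0 0 0 255;0 0 0 0 0 0 255;0 0 0 0 0 0 255")

```text
time: 16.97
position: [0.4947, -0.2364, -0.009]
tool_rot: [2.291, 2.149, 0.002]
ft_force: [-3.5, 1.6, 8.1]
grip_width: 0.57
grip_force: 60.0
```

Call:
move_arm(increments="0 0 0.4 0 0 0 255;-0.1 -1 0 0 0 0 255;-0.1 -1 0 0 0 0 255;0 -1 0 0 0 0 255;-0.1 -1 0 0 0 0 255;0 -1 0 0 0 0 255;0 0 0 0 0 0 255;0 0 0 0 0 0 255")

```text
time: 17.63
position: [0.4953, -0.2408, -0.009]
tool_rot: [2.29, 2.149, 0.004]
ft_force: [-0.4, 2.7, 5.3]
grip_width: 0.572
grip_force: 60.0
```

Call:
move_arm(increments="-0.1 -0.7 0 0 0 0 255;0 -0.7 0 0 0 0 255;0 -0.7 0 0 0 0 255;0 0 0 0 0 0 255;0 0 0 0 0 0 255;0 0 0 0 0 0 255;0 0 0 0 0 0 255;0 0 0 0 0 0 255")

```text
time: 18.3
position: [0.4953, -0.2411, -0.009]
tool_rot: [-2.29, -2.149, -0.006]
ft_force: [0.8, 5.5, 7.4]
grip_width: 0.566
grip_force: 60.0
```

```bash
python3 - <<'E'
from blank import *
where(RJ,J[:3]); report()
E
```

```text
t 18.3 local [-11.2 -27.7  -9. ] F [0.5 5.5 7.4] rot [-127.12 -127.35   -0.36]
top 0.92 288 slope deg xy [-0.9   0.41] z0 31.2 rect [-11.6  30.1] [47.2 55.6] 2.2 [[-35.5, 3.3, 28.9], [12.4, 58.0, 34.8]]
side 0.69 582 slope deg xy [ 0.25 -0.17] z0 29.5 rect [-11.4 -15.6] [ 50.1 150.7] 0.5 [[-36.2, -88.3, 26.7], [13.0, 58.9, 32.1]]
```

Call:
move_arm(increments="0 0 0.3 0 0 0 70;0 0 0 0 0 0 70;0 0 0 0 0 0 70;0 0 0 0 0 0 70;0 0 8 0 0 0 70;0 0 12 0 0 0 70;0 0 15 0 0 0 70;0 0 15 0 0 0 70")

```text
time: 19.17
position: [0.4941, -0.244, 0.0421]
tool_rot: [2.291, 2.147, 0.001]
ft_force: [0.2, 1.0, -0.8]
grip_width: 0.726
grip_force: 0.0
```

Call:
move_arm(increments="-10 6 0 0 0 0 150;-10 1 0 0 0 0 255;-10 1 0 0 0 0 255;-10 1 0 0 0 0 255;-10 1 0 0 0 0 255;-10 1 0 0 0 0 255;-10 1 0 0 0 0 255;0 0 0 0 0 0 255")

```text
time: 19.83
position: [0.4216, -0.2313, 0.0403]
tool_rot: [-2.292, -2.146, -0.001]
ft_force: [-1.0, 0.0, -0.0]
grip_width: 0.202
grip_force: 0.0
```

```bash
python3 - <<'E'
from blank import *
where(RJ,J[:3]); report(); print(ctrl.get_state()["grip_width"])
delta(jig([-75,-21,43]),grasp(RJ,1))
E
```

```text
t 19.83 local [-85.4 -22.7  40.3] F [-1. -0. -0.] rot [-1.2726e+02 -1.2718e+02 -8.0000e-02]
top 0.68 490 slope deg xy [-0.07 -0.5 ] z0 31.7 rect [-11.2 -18.7] [ 49.6 157.7] 0.2 [[-35.8, -97.3, 28.7], [12.6, 59.7, 35.1]]
side 0.96 659 slope deg xy [ 0.11 -0.03] z0 29.4 rect [-11.6 -20. ] [ 50.3 161.2] 0.1 [[-36.6, -97.3, 26.2], [12.5, 60.2, 31.7]]
0.04802655829812973
d [7.3 1.3 2.1] rot [ 0.01  0.11 -0.06] rows 1 per8 [0.9 0.2 0.3] [ 0.002  0.014 -0.007] | pern [7.3 1.3 2.1] [ 0.014  0.114 -0.059]
```

Call:
move_arm(increments="0.5 2 -5 0 0.1 -0.06 255;0 0 -8 0 0 0 255;0 0 -8 0 0 0 255;0 0 -8 0 0 0 255;0 0 -8 0 0 0 255;0 0 -6 0 0 0 255;0 0 -2 0 0 0 255;0 0 0 0 0 0 255")

```text
time: 20.7
position: [0.424, -0.2295, -0.0051]
tool_rot: [-2.292, -2.146, 0.002]
ft_force: [-0.1, -0.3, 0.3]
grip_width: 0.004
grip_force: 0.0
```

Call:
move_arm(increments="5 -0.3 0 0 0 0 255;5 -0.3 0 0 0 0 255;5 -0.4 0 0 0 0 255;5 -0.3 0 0 0 0 255;5 -0.3 0 0 0 0 255;4 -0.3 0 0 0 0 255;3 -0.2 0 0 0 0 255;2 -0.1 0 0 0 0 255")

```text
time: 21.37
position: [0.4591, -0.2317, -0.0043]
tool_rot: [-2.292, -2.148, 0.001]
ft_force: [-0.3, -0.6, -0.3]
grip_width: 0.006
grip_force: 0.0
```

```bash
python3 - <<'E'
from blank import *
where(RJ,J[:3]); report()
E
```

```text
t 21.37 local [-48.  -20.7  -4.3] F [-0.2 -0.6 -0.3] rot [-1.2727e+02 -1.2726e+02  5.0000e-02]
top 0.74 369 slope deg xy [-0.04 -0.28] z0 31.1 rect [ -9.7 -18.6] [ 47.2 158.1] 2.3 [[-35.9, -94.8, 27.9], [12.9, 59.8, 33.9]]
side 0.65 543 slope deg xy [0.08 0.01] z0 29.5 rect [-11.6 -14.4] [ 50.  154.6] 0.4 [[-36.5, -80.1, 26.6], [13.0, 58.7, 32.2]]
```

Call:
move_arm(increments="3 -0.2 0 0 0 0 255;3 -0.2 0 0 0 0 255;3 -0.2 0 0 0 0 255;3 -0.2 0 0 0 0 255;3 -0.2 0 0 0 0 255;3 -0.2 0 0 0 0 255;3 -0.2 0 0 0 0 255;3 -0.2 0 0 0 0 255")

```text
time: 22.23
position: [0.4829, -0.2333, -0.0043]
tool_rot: [-2.292, -2.147, 0.001]
ft_force: [-1.2, -0.2, 1.4]
grip_width: 0.006
grip_force: 0.4
```

```bash
python3 - <<'E'
from blank import *
where(RJ,J[:3]); report()
E
```

```text
t 22.23 local [-24.1 -20.7  -4.3] F [-1.2 -0.3  1.4] rot [-1.2727e+02 -1.2724e+02  5.0000e-02]
top 0.7 284 slope deg xy [-2.71 -0.1 ] z0 32.4 rect [  9.1 -20.2] [156.9  49.6] 89.0 [[-12.9, -96.7, 28.2], [33.7, 58.0, 35.8]]
side 0.56 518 slope deg xy [ 0.05 -0.16] z0 29.3 rect [10.4 -7. ] [136.4  50.4] 89.9 [[-14.1, -71.9, 26.0], [35.1, 59.4, 31.8]]
```

Call:
move_arm(increments="2 -0.1 0 0 0 0 255;2 -0.1 0 0 0 0 255;2 -0.2 0 0 0 0 255;2 -0.1 0 0 0 0 255;2 -0.1 0 0 0 0 255;2 -0.2 0 0 0 0 255;1 -0.1 0 0 0 0 255;1 0 0 0 0 0 255")

```text
time: 23.1
position: [0.4967, -0.2343, -0.0043]
tool_rot: [-2.292, -2.147, 0.001]
ft_force: [-1.7, -0.2, -0.2]
grip_width: 0.003
grip_force: 0.4
```

Call:
move_arm(increments="0.7 0 0 0 0 0 255;0.7 -0.1 0 0 0 0 255;0.7 0 0 0 0 0 255;0 0 0 0 0 0 255;0 0 0 0 0 0 255;0 0 0 0 0 0 255;0 0 0 0 0 0 255;0 0 0 0 0 0 255")

```text
time: 23.77
position: [0.4988, -0.2343, -0.0043]
tool_rot: [-2.293, -2.147, 0.0]
ft_force: [-0.3, -0.2, -0.8]
grip_width: 0.007
grip_force: 0.1
```

```bash
python3 - <<'E'
from blank import *
where(RJ,J[:3]); report()
E
```

```text
t 23.77 local [ -8.2 -20.7  -4.3] F [-0.3 -0.2 -0.8] rot [-1.2729e+02 -1.2725e+02  2.0000e-02]
top 0.78 286 slope deg xy [0.37 0.09] z0 30.9 rect [ 25.8 -19.3] [158.5  49.9] 89.8 [[1.4, -93.7, 27.9], [50.6, 59.6, 34.1]]
```

Almost there; press on until the force rises.

Call:
move_arm(increments="0.6 0 0 0 0 0 255;0.6 0 0 0 0 0 255;0.6 -0.1 0 0 0 0 255;0 0 0 0 0 0 255;0 0 0 0 0 0 255;0 0 0 0 0 0 255;0 0 0 0 0 0 255;0 0 0 0 0 0 255")

```text
time: 24.63
position: [0.4987, -0.2342, -0.0047]
tool_rot: [-2.291, -2.145, 0.003]
ft_force: [-4.9, 0.9, 3.7]
grip_width: 0.003
grip_force: 2.6
```

Call:
move_arm(increments="0.6 0 0 0 0 0 255;0.6 0 0 0 0 0 255;0 0 0 0 0 0 255;0 0 0 0 0 0 255;-2 0 0 0 0 0 255;-5 0 0 0 0 0 255;-8 0 5 0 0 0 255;-2 0 15 0 0 0 255")

```text
time: 25.3
position: [0.482, -0.2339, 0.0143]
tool_rot: [-2.291, -2.144, 0.004]
ft_force: [0.1, 0.2, -0.7]
grip_width: 0.003
grip_force: 0.0
```

Call:
move_arm(increments="0 0 15 0 0 0 255;0 10 15 0 0 0 255;5 15 0 0 0 0 255;10 20 0 0 0 0 255;10 20 0 0 0 0 255;10 20 0 0 0 0 255;10 15 0 0 0 0 255;5 10 0 0 0 0 255")

```text
time: 25.97
position: [0.5361, -0.1221, 0.0463]
tool_rot: [2.29, 2.15, 0.003]
ft_force: [-0.2, -0.6, -0.4]
grip_width: 0.004
grip_force: 0.0
```

```bash
python3 - <<'E'
from blank import *
where(RJ,J[:3]); report()
delta(jig([26,85,-5]),grasp(RJ,1))
E
```

```text
t 25.97 local [21.8 93.7 46.3] F [-0.1 -0.6 -0.4] rot [127.13 127.4    0.15]
top 0.8 622 slope deg xy [-0.17  0.1 ] z0 32.0 rect [ 27.  -41.6] [121.4  52. ] 90.0 [[1.6, -98.6, 29.0], [51.1, 16.5, 34.9]]
side 0.95 265 slope deg xy [ 0.36 -0.06] z0 29.2 rect [21.4 -9.6] [145.5  45.9] 87.6 [[0.5, -78.5, 26.1], [45.0, 61.9, 31.6]]
d [  5.5  -5.6 -50.8] rot [ 0.04 -0.03  0.05] rows 2 per8 [ 0.7 -0.7 -6.4] [ 0.005 -0.004  0.006] | pern [  2.8  -2.8 -25.4] [ 0.019 -0.017  0.024]
```

Call:
move_arm(increments="2.8 0 -5 0 0 0.05 255;2.7 0 -8 0 0 0 255;0 0 -9 0 0 0 255;0 0 -9 0 0 0 255;0 0 -9 0 0 0 255;0 0 -7 0 0 0 255;0 0 -3 0 0 0 255;0 0 0 0 0 0 255")

```text
time: 26.83
position: [0.5393, -0.1244, -0.0055]
tool_rot: [-2.291, -2.147, 0.003]
ft_force: [-0.1, 0.8, 0.5]
grip_width: 0.006
grip_force: 0.0
```

Call:
move_arm(increments="-0.2 -3 0 0 0 0 255;-0.2 -3 0 0 0 0 255;-0.2 -3 0 0 0 0 255;-0.2 -3 0 0 0 0 255;-0.2 -3 0 0 0 0 255;-0.1 -2 0 0 0 0 255;-0.1 -2 0 0 0 0 255;-0.1 -1 0 0 0 0 255")

```text
time: 27.5
position: [0.5389, -0.1448, -0.0042]
tool_rot: [-2.292, -2.148, 0.0]
ft_force: [-0.7, 0.4, -0.8]
grip_width: 0.006
grip_force: 0.0
```

```bash
python3 - <<'E'
from blank import *
where(RJ,J[:3])
E
```

```text
t 27.5 local [26.1 71.2 -4.2] F [-0.7  0.3 -0.8] rot [-1.2726e+02 -1.2727e+02  3.0000e-02]
```

Call:
move_arm(increments="0 -0.8 0 0 0 0 255;-0.1 -0.8 0 0 0 0 255;0 -0.8 0 0 0 0 255;-0.1 -0.8 0 0 0 0 255;0 0 0 0 0 0 255;0 0 0 0 0 0 255;0 0 0 0 0 0 255;0 0 0 0 0 0 255")

```text
time: 28.17
position: [0.5388, -0.1465, -0.0043]
tool_rot: [-2.29, -2.148, -0.001]
ft_force: [0.1, 4.6, 1.2]
grip_width: 0.005
grip_force: 2.3
```

Call:
move_arm(increments="0 -0.7 0 0 0 0 255;0 -0.7 0 0 0 0 255;0 0 0 0 0 0 255;0 2 0 0 0 0 255;0 6 0 0 0 0 255;0 10 0 0 0 0 255;0 5 10 0 0 0 255;0 0 20 0 0 0 255")

```text
time: 28.83
position: [0.5367, -0.124, 0.0242]
tool_rot: [-2.287, -2.148, 0.006]
ft_force: [0.7, 0.9, -0.3]
grip_width: 0.005
grip_force: 0.0
```

Call:
move_arm(increments="-10 10 20 0 0 0 255;-20 20 20 0 0 0 255;-30 20 10 0 0 0 255;-30 20 10 0 0 0 255;-30 20 10 0 0 0 255;-20 20 10 0 0 0 255;-10 10 0 0 0 0 255;0 0 0 0 0 0 255")

```text
time: 29.5
position: [0.3874, -0.0037, 0.1067]
tool_rot: [-2.287, -2.153, -0.004]
ft_force: [-0.1, -1.0, -1.2]
grip_width: 0.008
grip_force: 0.0
```

```bash
python3 - <<'E'
from blank import *
where(RJ,J[:3]); report()
p=ctrl.get_image("top"); save(p,"end.png",(150,140,480,340),2.4)
E
```

```text
t 29.5 local [-134.3  202.2  106.7] F [-0.1 -1.1 -1.2] rot [-126.94 -127.54   -0.23]
top 0.57 880 slope deg xy [-0.98  0.08] z0 31.8 rect [ 26.  -19.8] [159.6  49.9] 90.0 [[1.5, -98.8, 28.1], [50.5, 59.1, 34.3]]
side 0.96 488 slope deg xy [-0.54 -0.08] z0 29.8 rect [ 26.3 -19. ] [ 49.7 161.7] 0.9 [[1.7, -94.8, 26.7], [49.9, 60.3, 32.0]]
```

View pics/end.png

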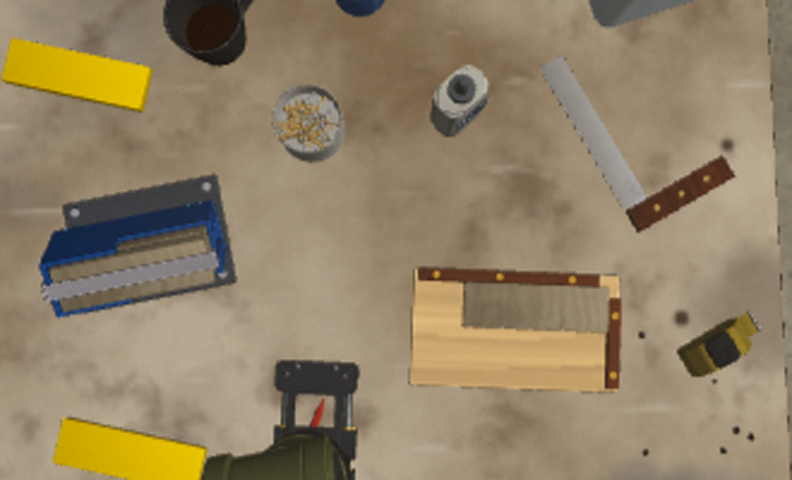

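The picture shows the blank lying flat in the corner, against the fence (y≈282) and the stop (x≈608). The next blank is up under the strap and the other things are unmoved. Handing in.

```bash
python3 -c "
from bench import ctrl
print(ctrl.close_job())"
```

```text
the job is handed in; nothing more can be done
None
```

The job is handed in at about 30 s: the top blank lies flat in the marking-out corner, tight against the long fence and the short stop, and the next blank has sprung up under the strap with the rest of the stack still in the magazine.

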